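Hang the strap-end die on the free snap hook

TASK

Put the pointed strap-end cutting die away: pick it up from the bench and push its welded eye in past the sprung gate of the free snap hook on the rack, without forcing the hook, until the gate has snapped shut behind it. Let the die down without a knock so that it hangs still on the hook by its eye, and leave the hammer, the awl and the round die where they lie.

Things in the scene. Friction and masses are not known exactly. Their poses are not given: they have to be found in the camera images.
- die: strap-end cutting die, loose, about 0.16 kg: outline of 3 mm bare steel band on edge, 30 mm tall, 44 mm wide (y), 97 mm long (x -49 to +48 mm): pointed at -x, square at +x, straight sides from x -26 to +46 mm; two cross bars in it, tops at z 28 mm. Origin: middle of underside; x to the welded eye, z up. Starts cutting edge down on the bench, eye roughly away from the robot.
- eye_bow (a point): middle of the far, rounded bar of the die's eye (centre of the 5 mm rod), at (72, 0, 15) mm in the die's frame. The flat eye lies at mid height of the square end; its hole is 18 mm wide (y) and 21.5 mm deep (x). Axes as the die's. Once let go on the hook the die swings for some seconds before it hangs still
- hook: mount of the free snap hook, z up, x away from the robot. Origin: the seat (top of the bar at the lowest point of the bow, where a hung eye rests) of a plumb hook. The hook is bolted tight by its top eye in a lug, 96 mm above, and was left leaning up to 7 degrees to +x or -x, which this pose does not show: seat up to 12 mm, nose up to 9 mm off in x. Over 20 N from the die bends hook or gate.
- nose (a point): nominal top of the free hook's flat-topped nose, at (-12, 0, 24) mm in the mount's frame (plumb hook). Hook: 9 mm steel bar, 104 mm tall, 33 mm wide in the x-z plane, open to -x, the robot's side; bow a half circle of inner radius 7.5 mm from the nose (upright, axis x -12 mm) to the spine (upright, axis x +12 mm). Behind the nose the eye's bar may go down to the seat
- gate (a joint): swing of the hook's gate, rad: 0 shut, 0.34 open, solid on the spine. Bar 7 mm thick (x), 8 wide, from z 25.5 mm just over the nose to its pivot at (-12, 0, 74) mm (plumb); shut front face x -15.5. Only swings in (+x); spring 3 N at its end to start, 6 N when open. Open, a 5 mm bar has 2 mm to spare between it and the nose; once the bar is down behind the nose the gate snaps shut over it
- rack: the fixed rack, origin on the bench under the middle of its rail; axes parallel to the mount's. Flat steel rail along y, 12 mm thick (x), z 283 to 308 mm, posts at y -250 and +250 mm with feet 140 mm long (x). Three hooks under it, seats at z 175 mm and y -125, 0, +125 mm: one free, the other two each carry a die (a broad one, a round one) that stays there
- hammer: bystander: hammer lying on the bench, origin under its middle, handle along its x
- awl: bystander: wood-handled awl, 136 mm long, 28 mm thick, lying along its x; origin under its middle
- die_round: bystander: round cutting die, 66 mm across, 30 mm tall, with an eye like the other's at +x; origin: middle of underside
Not all that is in view belongs to the job. What is shaped like the die but pink is not meant.

How it is judged:
On the way, in this order (a step that is already met when the one before it is completed fails the run):
1. the die's eye presses the free hook's gate open (value of joint gate above 0.15 rad and contact force between die and hook above 1 N and distance between eye_bow and hook below 0.045 m), for 0.04 s.
2. the eye is down in the bow of the hook and the gate is shut again (value of joint gate below 0.06 rad and distance between eye_bow and hook below 0.025 m), for 0.2 s.
At the end, for the whole second after the job is handed in: The die hangs from the free hook by its eye: the eye's far bar within 20 mm of the hook's nominal (plumb) seat, the gate shut (under 0.06 rad), the die's long axis within 0.25 rad of vertical with the eye up, its weight on the hook, and at rest (under 0.06 m/s and 0.8 rad/s) (value of joint gate below 0.06 rad and distance between eye_bow and hook below 0.02 m and angle between die's own x axis and vertical below 0.25 rad and contact force between die and hook above 0.5 N and linear speed of die below 0.06 m/s and angular speed of die below 0.8 rad/s); the robot touches nothing.
It fails at once if the die is forced or knocked against the hook or its gate with more than 20 N (contact force between die and hook above 20 N).
It fails at once if a bystander (hammer, awl, round die) is moved by more than 20 mm (distance of any of hammer, awl, die_round from where it was at the start of the episode above 0.02 m).
It also fails if it takes over 70 s, if anything falls off the work surface, if the arm or the gripper's body presses on something with over 40 N, if the wrist force passes 120 N, or if a joint passes its speed limit or range.

ROBOT

A 6-joint arm with a two-finger parallel gripper is mounted at the origin on the work surface. World frame = base frame: x ahead of the robot, y to its left, z up, the work surface at z = 0. Lengths are in m, angles in rad, forces in N, time in s.
With the tool pointing down it reaches from about 0.35 to 0.85 m from the base axis. Payload 8.1 kg.
Tool frame: the origin (TCP) lies on the mounting face of the last link; the fingertips stand 186 mm ahead of it and the grasp point (between the pads) lies 167 mm ahead of it; z points along the fingers, y is the line along which they close (so a half turn about z gives the same grasp; the last joint's range is limited). The gripper opens to 93 mm and grips with 3 to 60 N. Pads are 15 mm wide; open, the fingers measure 128 mm over their backs; the gripper's body (75 mm by 188 mm) begins 65 mm behind the grasp point.
Start: joints at [-1.24, 0.13, 1.488, -0, 1.523, -0.085], TCP at [0.242, -0.549, 0.405] pointing down, gripper open.
Joint ranges: [-2.96, 2.96], [-0.89, 2.26], [0.02, 2.5], [-1.34, 4.48], [0, 2.73], [-2.66, 2.66]. Speed limits (rad/s): [2.39, 2.39, 2.79, 3.14, 3.14, 3.14].

INTERFACE

Orientations are given as a rotation vector (axis times angle).
In Python, from plant import read_state, read_camera, camera_params, close_job gives the robot as it stands. The module is installed in compiled form; this text tells all that it offers.
- The arm moves only by the tool servo_tool, never from a script. Its argument "increments" is a list of rows, each an object with "slide": the shift along the tool's x, y, z in mm, a list of three; "dr": the turn, a rotation vector about the tool's x, y, z in rad, a list of three; "jaw": the closure, from 0 (fully open) to 1 (shut). In form: [{"slide": [x, y, z], "dr": [ax, ay, az], "jaw": jaw}, ...]. A call has 1 to 20 rows; each row is the pose to reach, as a shift and turn from the pose commanded when the call began, along the tool's axes at that moment; what a row does not reach only later rows make up. A row lasts 1/10 s, in which the tool goes at most 50 mm and 8.59 degrees, less where a joint would pass 70% of its speed; a pose out of reach is approached as far as the arm can. A call with a gripper value outside its range is refused whole. The fingers move at their own pace and stop on an object; "force" is the grip in N (left out, the last holds). Time passes only in rows, so rows that repeat a pose let the fingers close. It gives the time, the measured TCP pose, the force, the opening and the grip force at its end, in the units of the state.
- read_state(): the state, without advancing time (a new reading comes with each control period).
- read_camera(name): name is "scene" or "top"; returns (picture, depth): 480x640x3 uint8, red, green, blue; 480x640 float32, m along the optical axis (not along the pixel's ray), 0 where there is no reading.
- camera_params(name): a dict with "fx", "fy", "cx", "cy" (pixels), "rvec" (rotation vector, rad) and "tvec" (3), from world to camera coordinates, as OpenCV has them. Camera axes: x right, y down, z forward; pixel columns grow to the right and rows downward; lengths in m; the calibration is good to about 2 mm. A picture is of the moment at which its call begins. camera_params takes no time and is no camera call.
- close_job(): hands the job in; it is judged then, once.
The state is a dict: "t": time; "q": joint angles; "dq": joint speeds; "joint_torque": joint torques, N m; "tool_pos": TCP position; "orientation": TCP orientation; "force": force on the tool from outside, world axes, zero at the start; "wrist_torque": the same for the moment, N m; "opening": finger opening in m; "gripper_force": force on a finger pad.
Only numpy, scipy, OpenCV 4.12 (cv2) and the standard library are available. Lean on these libraries where they do the work, as an engineer would, in place of code of your own. Each camera call takes 0.05 s, during which the arm holds its last target. There are 200 camera calls.

## Working session

There is one attempt and no reset: what is moved stays moved. The work goes in short steps, Python scripts to look and compute and a tool call to move; the robot and the scene stay as the last step left them, time stands still between calls to the robot, and variables do not carry over. Pictures are saved under pics/ and viewed, at most 10 in all, crops included, and the job is handed in when it is done.

Besides the shell and the picture viewer there is one more tool, called after "Request:" as name(argument=value, ...) on one line, values as JSON. servo_tool: Moves the arm, as the interface text tells. Its arguments: {"type":"object","properties":{"increments":{"type":"array"},"force":{"type":"number"}},"required":["increments"]}

```bash
mkdir -p pics
cat > h.py <<'E'
import numpy as np, cv2
from scipy.spatial.transform import Rotation as R
from plant import *
def cam(n):
    p=camera_params(n);K=np.array([[p['fx'],0,p['cx']],[0,p['fy'],p['cy']],[0,0,1.]])
    return K,R.from_rotvec(np.array(p['rvec']).ravel()).as_matrix(),np.array(p['tvec']).ravel()
def world(n,D):
    K,M,t=cam(n);v,u=np.mgrid[0:480,0:640]
    c=np.stack([(u-K[0,2])/K[0,0]*D,(v-K[1,2])/K[1,1]*D,D],-1)
    return (c-t)@M
def ray(n,u,v,z):
    K,M,t=cam(n);o=-M.T@t;d=M.T@np.array([(u-K[0,2])/K[0,0],(v-K[1,2])/K[1,1],1]);return o+d*(z-o[2])/d[2]
def proj(n,P):
    K,M,t=cam(n);c=np.atleast_2d(P)@M.T+t;q=c@K.T;return q[:,:2]/q[:,2:]
E
python3 - <<'E'
from h import *
for n in('scene','top'):
    I,D=read_camera(n);cv2.imwrite(f'pics/{n}0.png',I[...,::-1]);np.savez(f'{n}0.npz',I=I,D=D)
    K,M,t=cam(n);print(n,K[0,0],-M.T@t,M[2])
print(read_state())
E
```

```text
scene 558.2031499217663 [ 1.00954336 -0.93941619  0.90542524] [-0.4084428   0.713181   -0.56969056]
top 524.2723769990457 [ 0.34726393 -0.02663996  1.59693842] [ 0.09819132 -0.00256826 -0.99516424]
{'t': 0.1, 'q': array([-1.24040328e+00,  1.31073000e-01,  1.48914561e+00,  1.21921287e-05,
        1.52299903e+00, -8.54080401e-02]), 'dq': array([-0.00255717, -0.00272517, -0.00031642, -0.00109999,  0.0002186 ,
        0.00048181]), 'joint_torque': array([ 2.82576329e-03, -5.61342144e+01, -4.93094087e+01,  7.68840057e-02,
        2.92166183e-02, -3.31645708e-05]), 'tool_pos': array([ 0.24230686, -0.54867816,  0.40381326]), 'orientation': array([-3.07236354e+00, -6.48109803e-01,  2.92746607e-04]), 'force': array([-0.01183314, -0.07238277, -0.26172626]), 'wrist_torque': array([-0.05099716,  0.01031701, -0.04219347]), 'gripper_force': 0.0, 'opening': 0.09290558857589763}
```

View pics/scene0.png

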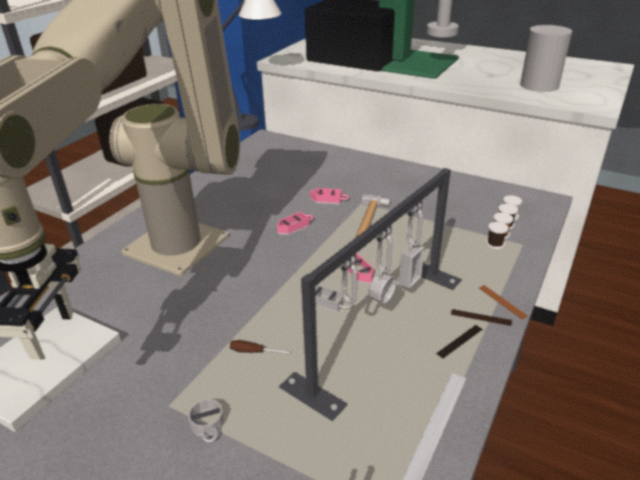

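View pics/top0.png

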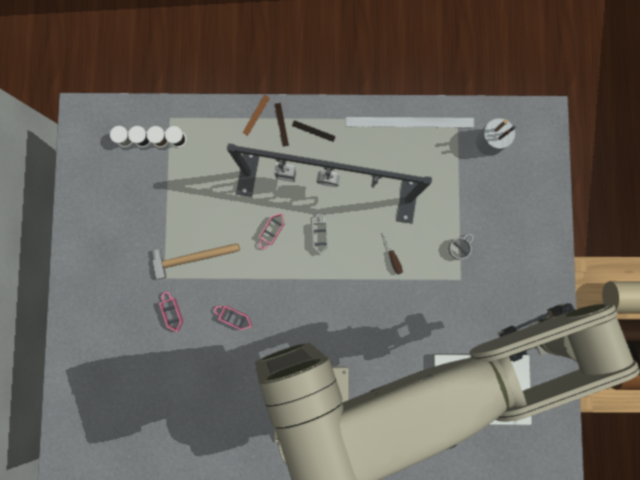

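The scene view shows the grey die at about (327,297), partly hidden behind the rack, and the free hook next to it at about (348,285). In the top view the candidates are:
- grey pointed die at (319,235)
- pink look-alikes at (270,232), (171,312) and (232,317)
- round die at (460,247)
- hung dies at (285,170) and (328,178)

I choose the grey one at (319,235). The free hook is at top (377,182). I'll check both in a close crop.

Run:
```python
from h import *
T=np.load('top0.npz');S=np.load('scene0.npz')
a=cv2.resize(T['I'][140:260,280:440],None,fx=5,fy=5,interpolation=cv2.INTER_CUBIC)[:, :]
b=cv2.resize(S['I'][180:320,300:440],None,fx=4,fy=4,interpolation=cv2.INTER_CUBIC)
cv2.imwrite('pics/tc.png',a[...,::-1]);cv2.imwrite('pics/sc.png',b[...,::-1])
W=world('top',T['D']);
print(ray('top',319,235,.03))
# rail top
m=(abs(W[...,2]-.308)<.006)&(W[...,0]>.4)
P=W[m];print(m.sum(),P.min(0),P.max(0),P.mean(0))
r=cv2.minAreaRect(P[:,:2].astype(np.float32));print(r)
# die by depth
m=(W[...,2]>.012)&(W[...,2]<.045);m[:205]=0;m[265:]=0;m[:,:300]=0;m[:,340:]=0
P=W[m];print(m.sum(),P.min(0),P.max(0),P.mean(0));print(cv2.minAreaRect(P[:,:2].astype(np.float32)))
```

```text
[ 0.50106937 -0.01912793  0.03      ]
1081 [ 0.60482349 -0.29977948  0.30201095] [0.70611258 0.2121628  0.31388411] [ 0.65432719 -0.04383509  0.30774268]
((0.6544194221496582, -0.043254345655441284), (0.518243670463562, 0.01969726011157036), 80.56407165527344)
197 [ 0.4299316  -0.04333737  0.01230603] [0.58562126 0.03203542 0.03694959] [ 0.50464207 -0.02013879  0.02628691]
((0.5079147815704346, -0.02023426443338394), (0.06554296612739563, 0.1554328352212906), 74.56816101074219)
```

View pics/tc.png

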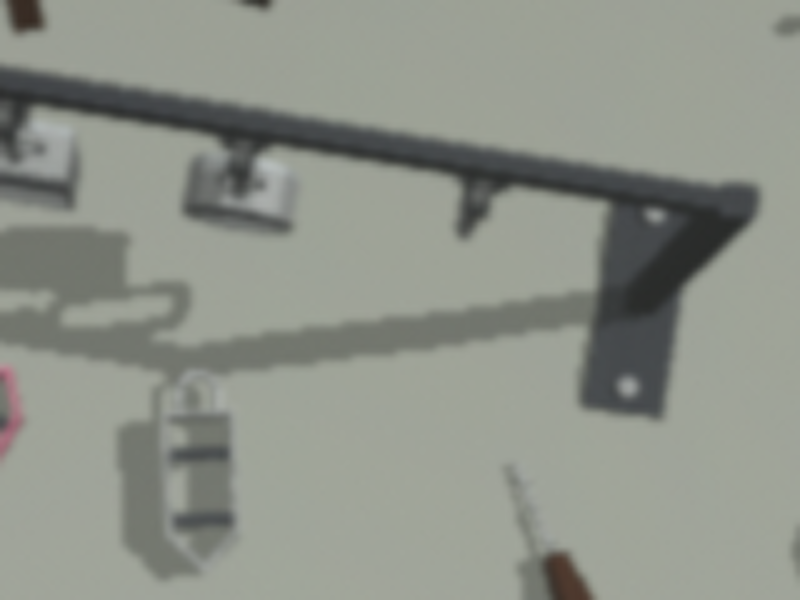

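View pics/sc.png

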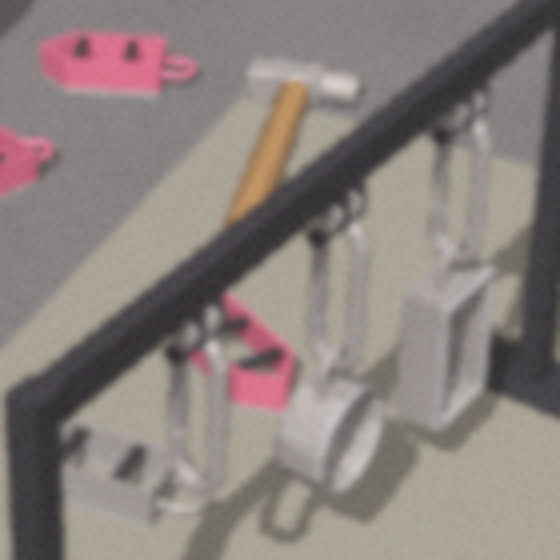

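The crops confirm the choice. The bare-steel pointed die has its tip at top px (320,254) and its eye at (319,215). The free hook has its nose/gate at (373,186), and in the scene picture its bow is at about (348,305). Next I measure the die, the rack and the hook's lean.

Run:
```python
from h import *
T=np.load('top0.npz');S=np.load('scene0.npz')
W=world('top',T['D']);I=T['I'].astype(int)
# rail edges: dark pixels, per column centre
g=cv2.cvtColor(T['I'],cv2.COLOR_RGB2GRAY)
m=(abs(W[...,2]-.308)<.008)&(W[...,0]>.5)&(g<110)
P=[]
for u in range(240,425,4):
    v=np.where(m[:,u])[0]
    if len(v): P.append(ray('top',u,v.mean(),.308)[:2])
P=np.array(P);c=np.polyfit(P[:,1],P[:,0],1);print('rail x=c0 y+c1',c,'yaw deg',-np.degrees(np.arctan(c[0])),'res',np.std(P[:,0]-np.polyval(c,P[:,1])))
# ends of rail
v,u=np.where(m);print('u range',u.min(),u.max(), [ray('top',x,v[u==x].mean(),.308) for x in(u.min(),u.max())])
for n,X in(('top',T),('scene',S)):
    W2=world(n,X['D']);
    mm=(abs(W2[...,2]-.308)<.004)&(W2[...,0]>.58)&(W2[...,0]<.73);Q=W2[mm];
    d=Q[:,0]*c[0]+Q[:,1];d/=np.hypot(1,c[0]);print(n,'along-rail',np.percentile(d,[0,.5,99.5,100]), 'across',np.percentile((Q[:,0]-np.polyval(c,Q[:,1]))/np.hypot(1,c[0]),[5,50,95]))
# die
for n,X,box in(('top',T,(205,262,300,340)),('scene',S,(270,320,300,350))):
    W2=world(n,X['D']);a,b,e,f=box;m=np.zeros((480,640),bool);m[a:b,e:f]=1
    m&=(W2[...,2]>.02)&(W2[...,2]<.036)&(np.hypot(W2[...,0]-.5,W2[...,1]+.02)<.07)
    Q=W2[m];print(n,len(Q),Q.mean(0));k=np.polyfit(Q[:,0],Q[:,1],1);print('slope y/x',k,cv2.minAreaRect(Q[:,:2].astype(np.float32)),Q[:,0].min(),Q[:,0].max())
print('tip',ray('top',320,254.4,.03),'bow',ray('top',318.8,214.6,.0175))
```

```text
rail x=c0 y+c1 [0.16520183 0.66083559] yaw deg -9.38064247587692 res 0.000534085266778193
u range 227 431 [array([0.69332156, 0.21168302, 0.308     ]), array([ 0.61703295, -0.29951019,  0.308     ])]
top along-rail [-0.19513587 -0.19295661  0.32183329  0.32310656] across [-0.00494448  0.00083124  0.00676279]
scene along-rail [-0.19939382 -0.1970912   1.29882884  1.31535052] across [-0.00626829  0.00269366  0.00859829]
top 163 [ 0.50085678 -0.02112646  0.02816186]
slope y/x [ 0.08066418 -0.06152766] ((0.506442129611969, -0.020130515098571777), (0.11891580373048782, 0.04347311705350876), 3.0943830013275146) 0.4470208672733149 0.5659537790277835
scene 258 [ 0.50820344 -0.02418659  0.02583777]
slope y/x [-0.20105105  0.07798824] ((0.5040730834007263, -0.024094441905617714), (0.07861367613077164, 0.05221831053495407), 4.025158405303955) 0.4634669879186612 0.5449447317848968
tip [ 0.44275756 -0.02243836  0.03      ] bow [ 0.56458029 -0.01812034  0.0175    ]
```

```bash
cat >> h.py <<'E'
YAW=np.radians(-9.38); EX=np.array([np.cos(YAW),np.sin(YAW),0]);EY=np.array([-np.sin(YAW),np.cos(YAW),0]);EZ=np.array([0,0,1.])
SEAT=np.array([.6332,-.1672,.175])
def rect(n,I,x0,x1,z0,z1,s=4,y=0):   # mm in mount frame plane y
    zz,xx=np.mgrid[z1:z0:-1/s,x0:x1:1/s]
    P=SEAT+(xx[...,None]*EX+zz[...,None]*EZ+y*EY)/1000
    q=proj(n,P.reshape(-1,3)).reshape(*xx.shape,2).astype(np.float32)
    return cv2.remap(I,q[...,0],q[...,1],cv2.INTER_CUBIC)
E
python3 - <<'E'
from h import *
S=np.load('scene0.npz')['I'];s=4
A=rect('scene',S,-50,50,-20,125,s)[...,::-1].copy()
for k in range(5):   # average extra frames for noise
    pass
for z in range(-20,125,20): cv2.putText(A,str(z),(0,int((125-z)*s)),0,.4,(0,0,255));cv2.line(A,(0,int((125-z)*s)),(400,int((125-z)*s)),(0,0,255),1)
for x in range(-40,50,20): cv2.line(A,((x+50)*s,0),((x+50)*s,580),(0,200,0),1)
cv2.imwrite('pics/hk.png',A)
print('nose top px->', ray('top',372.4,187,.199), [ (ray('top',372.4,187,.199)-SEAT)@E*1000 for E in(EX,EY)])
E
```

```text
nose top px-> [ 0.6156453  -0.16364096  0.199     ] [np.float64(-17.900033001505488), np.float64(0.6503564522727898)]
```

View pics/hk.png

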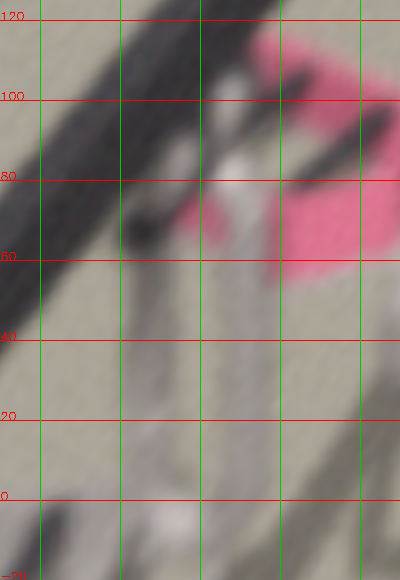

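Reading the rectified view: the hook's spine is at about px (250,260), leaning slightly so its lower end is towards the robot. The bow highlight is at (175,518). I'll refine that later. The die origin is about (0.492, -0.0205), yaw about 2.5°. Now I work out the reach.

```bash
cat >> h.py <<'E'
def Rt(yaw,phi=0):  # tool x along yaw, pointing down; phi pitches die-x up
    M=R.from_euler('z',yaw)*R.from_euler('y',-phi)*R.from_rotvec([np.pi,0,0]);return M
def go(gp,Rg,s=None):  # numbers to bring grasp point gp, rot Rg
    s=s or read_state();R0=R.from_rotvec(s['orientation']);tcp=gp-Rg.as_matrix()[:,2]*.167
    return np.round(R0.inv().apply(tcp-s['tool_pos'])*1000,1),np.round((R0.inv()*Rg).as_rotvec(),3)
E
python3 - <<'E'
from h import *
for z in(.15,.022): print(go(np.array([.492,-.0205,z]),Rt(np.radians(2.5))))
E
```

```text
(array([ 441.7, -382.2,   87.5]), array([-0.002,  0.   ,  0.372]))
(array([ 441.7, -382. ,  215.5]), array([-0.002,  0.   ,  0.372]))
```

Request:
servo_tool(increments=[{"slide":[150,-130,30],"dr":[0,0,0.12],"jaw":0},{"slide":[250,-215,50],"dr":[0,0,0.2],"jaw":0},{"slide":[350,-305,70],"dr":[0,0,0.3],"jaw":0},{"slide":[441.7,-382,87.5],"dr":[0,0,0.372],"jaw":0},{"slide":[441.7,-382,87.5],"dr":[0,0,0.372],"jaw":0},{"slide":[441.7,-382,87.5],"dr":[0,0,0.372],"jaw":0},{"slide":[441.7,-382,87.5],"dr":[0,0,0.372],"jaw":0},{"slide":[441.7,-382,87.5],"dr":[0,0,0.372],"jaw":0},{"slide":[441.7,-382,87.5],"dr":[0,0,0.372],"jaw":0},{"slide":[441.7,-382,87.5],"dr":[0,0,0.372],"jaw":0},{"slide":[441.7,-382,87.5],"dr":[0,0,0.372],"jaw":0},{"slide":[441.7,-382,87.5],"dr":[0,0,0.372],"jaw":0},{"slide":[441.7,-382,87.5],"dr":[0,0,0.372],"jaw":0},{"slide":[441.7,-382,87.5],"dr":[0,0,0.372],"jaw":0},{"slide":[441.7,-382,87.5],"dr":[0,0,0.372],"jaw":0},{"slide":[441.7,-382,87.5],"dr":[0,0,0.372],"jaw":0},{"slide":[441.7,-382,87.5],"dr":[0,0,0.372],"jaw":0}])

```text
t: 1.8
tool_pos: [0.492, -0.0221, 0.3175]
orientation: [3.141, 0.066, 0.001]
force: [0.0, 0.5, -0.7]
opening: 0.0931
gripper_force: 0.0
```

Run:
```python
from h import *
s=read_state();print(s['t'],s['q'],s['tool_pos'],s['orientation'],s['force'])
print(go(np.array([.492,-.0205,.022]),Rt(np.radians(2.5))))
```

```text
1.8 [-1.49095543e-01 -1.04370340e-01  1.88656265e+00 -1.09694811e-04
  1.35895895e+00  1.37989541e+00] [ 0.49195541 -0.02214309  0.31748863] [3.14072520e+00 6.56953531e-02 6.54809641e-04] [ 0.01599115  0.48807447 -0.66873643]
(array([ 1.000e-01, -1.700e+00,  1.285e+02]), array([ 0.   , -0.   , -0.002]))
```

Request:
servo_tool(increments=[{"slide":[0,-1.7,50],"dr":[0,0,0],"jaw":0},{"slide":[0,-1.7,90],"dr":[0,0,0],"jaw":0},{"slide":[0,-1.7,115],"dr":[0,0,0],"jaw":0},{"slide":[0,-1.7,128],"dr":[0,0,0],"jaw":0},{"slide":[0,-1.7,128],"dr":[0,0,0],"jaw":0},{"slide":[0,-1.7,128],"dr":[0,0,0],"jaw":0.3},{"slide":[0,-1.7,128],"dr":[0,0,0],"jaw":0.45},{"slide":[0,-1.7,128],"dr":[0,0,0],"jaw":0.5},{"slide":[0,-1.7,128],"dr":[0,0,0],"jaw":0.6},{"slide":[0,-1.7,128],"dr":[0,0,0],"jaw":1},{"slide":[0,-1.7,128],"dr":[0,0,0],"jaw":1},{"slide":[0,-1.7,128],"dr":[0,0,0],"jaw":1},{"slide":[0,-1.7,128],"dr":[0,0,0],"jaw":1}], force=30)

```text
t: 3.1
tool_pos: [0.4922, -0.0194, 0.1894]
orientation: [3.141, 0.069, 0.0]
force: [-0.7, -2.3, 1.6]
opening: 0.0436
gripper_force: 30.0
```

```bash
cat >> h.py <<'E'
def mt(x,y,z): return SEAT+(x*EX+y*EY+z*EZ)/1000
E
python3 - <<'E'
from h import *
print(go(mt(-132,0,47),Rt(YAW)))
E
```

```text
(array([   5.3,  126.7, -199.6]), array([ 0.   , -0.   ,  0.208]))
```

Request:
servo_tool(increments=[{"slide":[0,0,-15],"dr":[0,0,0],"jaw":1},{"slide":[0,0,-45],"dr":[0,0,0],"jaw":1},{"slide":[0,0,-90],"dr":[0,0,0],"jaw":1},{"slide":[0,20,-130],"dr":[0,0,0.03],"jaw":1},{"slide":[0,50,-160],"dr":[0,0,0.08],"jaw":1},{"slide":[2,80,-185],"dr":[0,0,0.14],"jaw":1},{"slide":[4,110,-199],"dr":[0,0,0.18],"jaw":1},{"slide":[5.3,122,-199.6],"dr":[0,0,0.2],"jaw":1},{"slide":[5.3,126.7,-199.6],"dr":[0,0,0.208],"jaw":1},{"slide":[5.3,126.7,-199.6],"dr":[0,0,0.208],"jaw":1},{"slide":[5.3,126.7,-199.6],"dr":[0,0,0.208],"jaw":1}])

```text
t: 4.2
tool_pos: [0.5026, -0.1446, 0.3872]
orientation: [-3.13, 0.255, 0.004]
force: [0.1, 0.4, -1.6]
opening: 0.044
gripper_force: 30.0
```

Run:
```python
from h import *
s=read_state();print(s['t'],s['q'],s['tool_pos'],s['orientation'],s['force'],s['opening'])
print(go(mt(-132,0,47),Rt(YAW)))
I=np.mean([read_camera('scene')[0] for _ in range(8)],0).astype(np.uint8)
J,D=read_camera('top');np.savez('s1.npz',I=I,J=J,D=D)
s=4
A=rect('scene',I,-100,50,-20,105,s)[...,::-1].copy()
B=cv2.resize(J[150:240,320:420],None,fx=5,fy=5,interpolation=cv2.INTER_CUBIC)[...,::-1]
C=np.zeros((500,600,3),np.uint8);C[:]=A[:500,:600]
for z in range(-20,105,20): cv2.putText(C,str(z),(0,int((105-z)*s)),0,.4,(0,0,255));cv2.line(C,(0,int((105-z)*s)),(600,int((105-z)*s)),(0,0,255),1)
for x in range(-80,50,20): cv2.line(C,((x+100)*s,0),((x+100)*s,500),(0,200,0),1)
cv2.imwrite('pics/hk2.png',C);cv2.imwrite('pics/tp2.png',B)
```

```text
4.2 [-3.78392720e-01 -6.85538766e-02  1.72330964e+00  5.02293746e-04
  1.48978349e+00  1.35526148e+00] [ 0.50257165 -0.14459675  0.38718528] [-3.12983843  0.2554894   0.00419404] [ 0.13762913  0.42947567 -1.61846811] 0.04395178760301016
(array([ 0.6,  1. , -1.8]), array([-0.001,  0.003,  0.001]))
```

View pics/hk2.png

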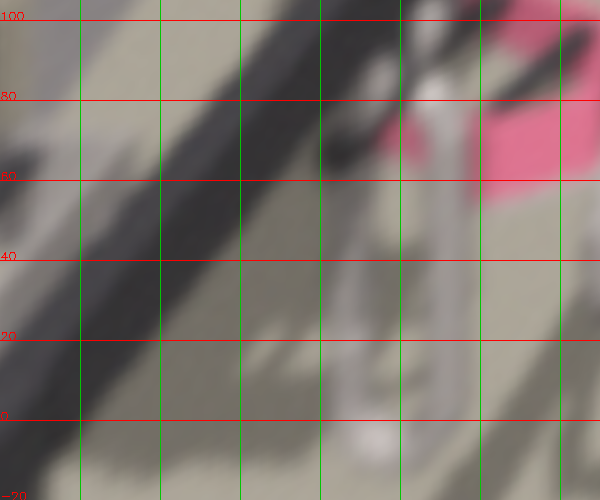

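View pics/tp2.png

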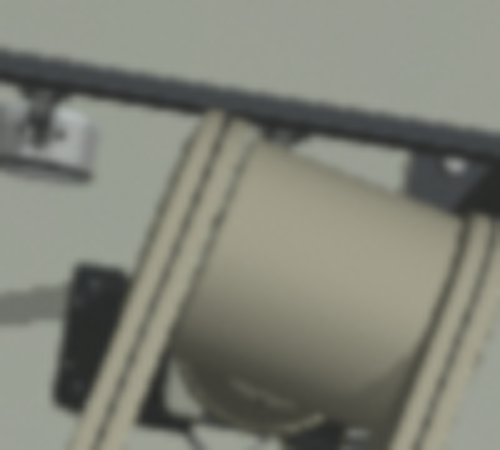

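The rectified view shows the eye hidden behind the rail. The nose/gate column is at px x≈350 and the spine at ≈447, so the hook is nearly plumb. The top view is blocked by the arm. I'll fit the spine and gate edges numerically.

Run:
```python
from h import *
I=np.load('s1.npz')['I'];s=4
A=rect('scene',I,-40,40,-15,85,s)
sat=A.max(2).astype(float)-A.min(2);g=A.mean(2)
b=(A[...,0].astype(float)-A[...,2])  # warm background vs neutral steel
for z in range(70,-14,-6):
    r=b[int((85-z-1.5)*s):int((85-z+1.5)*s)].mean(0)[::8]
    r2=g[int((85-z-1.5)*s):int((85-z+1.5)*s)].mean(0)[::8]
    print(z,'|',' '.join('%3d'%v for v in r[4:34]))
print('x  |',' '.join('%3d'%v for v in np.arange(-40,40,2)[4:34]))
```

```text
70 |   0   0   1   1   3   6   5   3   2   0   1   3   7  20  38  51  57  55  47  34  20  11   9  14  26  44  61  70  74  76
64 |   0   1   5   8  10   8   5   3   2   1   2   6   9  13  19  25  29  33  35  29  17  11  10  14  24  44  61  70  74  77
58 |   7  10  12  13  12  11  10   9   6   6   7   7  10  13  16  18  18  17  17  14  12  10  10  13  22  38  55  65  67  65
52 |  13  13  13  13  14  13  12   9   8   6   6   8  11  14  17  18  19  18  17  14  10   8   9  10  13  17  21  23  22  20
46 |  13  12  13  13  11  12  11  10   8   7   7  10  11  13  16  18  18  18  16  13  10   9   9   9  11  14  17  18  18  19
40 |  14  13  12  13  13  14  11  10   8   8   8   7   9   9  12  14  14  13  12  11  10   9   9  10  12  15  17  19  19  19
34 |  12  13  14  14  13  12  10  10   9   8   8   6   7   9  11  12  13  14  13  12  11   8   9   9  11  15  17  18  19  19
28 |  13  13  14  13  13  13  12  10   9   8   8   8   8  10  12  13  14  14  14  11   9   9   8   8  11  15  17  18  19  20
22 |  16  15  14  15  16  16  15  13  11   9   8   9   9  11  14  16  17  17  16  14  10   8  10  10  12  15  18  18  19  20
16 |  15  14  14  15  17  17  16  14  11  10   9   9  11  14  17  19  19  18  17  15  12   9  10  11  13  15  17  19  19  19
10 |  14  14  14  14  14  14  12  11  10   9   8   9  11  13  16  17  16  15  14  12  10   9   9  10  12  15  18  20  19  19
4 |  13  14  13  12  13  14  13  10   9   9   9   9   9  10  13  16  16  16  15  12  10  10   9  10  13  16  18  18  18  16
-2 |  13  13  13  13  13  13  13  12  11  10   9  10  10  10  11  12  11  11  10  10   9   9  10  13  16  18  17  17  15  13
-8 |  15  14  14  14  15  17  18  17  15  13  12  11  11  10  10  10  10  10   9  10  13  14  17  19  17  16  14  14  13  12
x  | -32 -30 -28 -26 -24 -22 -20 -18 -16 -14 -12 -10  -8  -6  -4  -2   0   2   4   6   8  10  12  14  16  18  20  22  24  26
```

Run:
```python
from h import *
print(go(mt(-99,0,35.4),Rt(YAW)))
```

```text
(array([33.1,  0.2, 11.5]), array([-0., -0., -0.]))
```

Request:
servo_tool(increments=[{"slide":[8,0,6],"dr":[0,0,0],"jaw":1},{"slide":[18,0,11.5],"dr":[0,0,0],"jaw":1},{"slide":[26,0,11.5],"dr":[0,0,0],"jaw":1},{"slide":[31,0,11.5],"dr":[0,0,0],"jaw":1},{"slide":[33,0,11.5],"dr":[0,0,0],"jaw":1},{"slide":[33,0,11.5],"dr":[0,0,0],"jaw":1},{"slide":[33,0,11.5],"dr":[0,0,0],"jaw":1},{"slide":[33,0,11.5],"dr":[0,0,0],"jaw":1}])

```text
t: 5.45
tool_pos: [0.5353, -0.1511, 0.3775]
orientation: [3.131, -0.258, 0.0]
force: [-0.3, 0.2, -1.1]
opening: 0.0438
gripper_force: 30.0
```

```bash
cat >> h.py <<'E'
def st():
    s=read_state();g=s['tool_pos']+R.from_rotvec(s['orientation']).as_matrix()[:,2]*.167
    f=s['force'];print('t %.2f'%s['t'],'grasp mount mm',np.round([(g-SEAT)@E*1000 for E in(EX,EY,EZ)],2),'F mount',np.round([f@E for E in(EX,EY,EZ)],2),'M',np.round(s['wrist_torque'],2),'open',round(s['opening'],4))
E
python3 - <<'E'
from h import *
st();I=np.mean([read_camera('scene')[0] for _ in range(6)],0).astype(np.uint8);st();np.savez('s2.npz',I=I)
s=5;A=rect('scene',I,-90,30,-10,70,s)[...,::-1].copy()
for z in range(-10,70,10): cv2.putText(A,str(z),(0,int((70-z)*s)),0,.4,(0,0,255));cv2.line(A,(0,int((70-z)*s)),(8,int((70-z)*s)),(0,0,255),1)
for x in range(-80,30,10): cv2.line(A,((x+90)*s,0),((x+90)*s,8),(0,200,0),2)
cv2.imwrite('pics/hk3.png',A)
E
```

```text
t 5.45 grasp mount mm [-9.917e+01 -4.000e-02  3.552e+01] F mount [-0.35  0.16 -1.07] M [0.05 0.03 0.06] open 0.0438
t 5.75 grasp mount mm [-99.13   0.    35.41] F mount [ 0.37 -0.44 -1.96] M [ 0.07  0.02 -0.  ] open 0.0439
```

View pics/hk3.png

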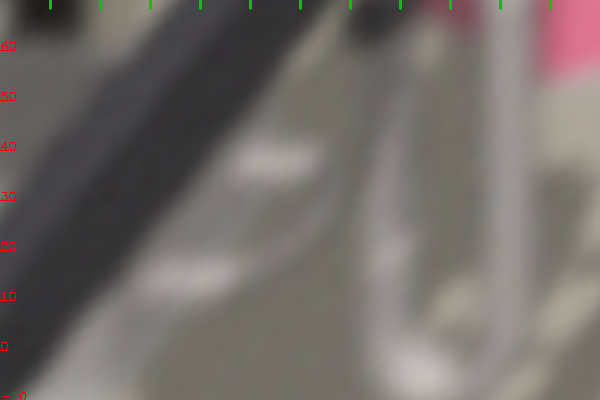

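The view shows the eye's two side bars at px (275,160) and (190,280), with the bow tip at about (338,205). That puts it at mount x≈-22, z≈29, level with the gap above the nose; the gate is at px x≈385. Next I push in gently.

Request:
servo_tool(increments=[{"slide":[3,0,0],"dr":[0,0,0],"jaw":1},{"slide":[5,0,0],"dr":[0,0,0],"jaw":1},{"slide":[7,0,0],"dr":[0,0,0],"jaw":1},{"slide":[9,0,0],"dr":[0,0,0],"jaw":1},{"slide":[11,0,0],"dr":[0,0,0],"jaw":1},{"slide":[12,0,0],"dr":[0,0,0],"jaw":1},{"slide":[12,0,0],"dr":[0,0,0],"jaw":1},{"slide":[12,0,0],"dr":[0,0,0],"jaw":1}])

```text
t: 6.55
tool_pos: [0.5472, -0.153, 0.3772]
orientation: [-3.131, 0.258, 0.001]
force: [-2.2, 0.5, -1.2]
opening: 0.0439
gripper_force: 30.0
```

```bash
python3 -c "
from h import *
st()"
```

```text
t 6.55 grasp mount mm [-87.29  -0.    35.15] F mount [-2.28  0.18 -1.22] M [ 0.12  0.63 -0.02] open 0.0439
```

Request:
servo_tool(increments=[{"slide":[1.5,0,0],"dr":[0,0,0],"jaw":1},{"slide":[3,0,0],"dr":[0,0,0],"jaw":1},{"slide":[4.5,0,0],"dr":[0,0,0],"jaw":1},{"slide":[6,0,0],"dr":[0,0,0],"jaw":1},{"slide":[6,0,0],"dr":[0,0,0],"jaw":1},{"slide":[6,0,0],"dr":[0,0,0],"jaw":1}])

```text
t: 7.15
tool_pos: [0.5532, -0.154, 0.3773]
orientation: [-3.131, 0.258, 0.0]
force: [-5.0, 0.4, 0.1]
opening: 0.0435
gripper_force: 30.0
```

```bash
python3 -c "
from h import *
st()"
```

```text
t 7.15 grasp mount mm [-81.09   0.    35.34] F mount [-4.99 -0.42  0.07] M [0.21 0.75 0.  ] open 0.0435
```

Request:
servo_tool(increments=[{"slide":[1,0,0],"dr":[0,0,0],"jaw":1},{"slide":[2,0,0],"dr":[0,0,0],"jaw":1},{"slide":[3,0,0],"dr":[0,0,0],"jaw":1},{"slide":[3.5,0,0],"dr":[0,0,0],"jaw":1},{"slide":[3.5,0,0],"dr":[0,0,0],"jaw":1},{"slide":[3.5,0,0],"dr":[0,0,0],"jaw":1}])

```text
t: 7.75
tool_pos: [0.5566, -0.1546, 0.3775]
orientation: [3.131, -0.258, -0.0]
force: [-6.1, 1.3, 1.5]
opening: 0.0438
gripper_force: 30.0
```

```bash
python3 -c "
from h import *
st()"
```

```text
t 7.75 grasp mount mm [-7.767e+01 -2.000e-02  3.550e+01] F mount [-6.19  0.27  1.51] M [0.2  0.91 0.01] open 0.0438
```

Request:
servo_tool(increments=[{"slide":[0.7,0,0],"dr":[0,0,0],"jaw":1},{"slide":[1.4,0,0],"dr":[0,0,0],"jaw":1},{"slide":[1.5,0,0],"dr":[0,0,0],"jaw":1},{"slide":[1.5,0,0],"dr":[0,0,0],"jaw":1}])

```text
t: 8.15
tool_pos: [0.558, -0.1548, 0.3774]
orientation: [-3.131, 0.258, 0.001]
force: [-6.0, 1.1, 0.6]
opening: 0.0435
gripper_force: 30.0
```

```bash
python3 -c "
from h import *
st()"
```

```text
t 8.15 grasp mount mm [-7.631e+01 -3.000e-02  3.537e+01] F mount [-6.11  0.09  0.57] M [ 0.17  1.01 -0.04] open 0.0435
```

Request:
servo_tool(increments=[{"slide":[0.6,0,0],"dr":[0,0,0],"jaw":1},{"slide":[1.2,0,0],"dr":[0,0,0],"jaw":1},{"slide":[1.2,0,0],"dr":[0,0,0],"jaw":1},{"slide":[1.2,0,0],"dr":[0,0,0],"jaw":1}])

```text
t: 8.55
tool_pos: [0.5591, -0.155, 0.3773]
orientation: [-3.131, 0.258, 0.001]
force: [-7.1, 1.1, 0.5]
opening: 0.0438
gripper_force: 30.0
```

```bash
python3 -c "
from h import *
st()"
```

```text
t 8.55 grasp mount mm [-7.519e+01 -2.000e-02  3.528e+01] F mount [-7.19 -0.03  0.53] M [ 0.24  1.04 -0.  ] open 0.0438
```

Request:
servo_tool(increments=[{"slide":[0.6,0,0],"dr":[0,0,0],"jaw":1},{"slide":[1.2,0,0],"dr":[0,0,0],"jaw":1},{"slide":[1.5,0,0],"dr":[0,0,0],"jaw":1},{"slide":[1.5,0,0],"dr":[0,0,0],"jaw":1}])

```text
t: 8.95
tool_pos: [0.5605, -0.1552, 0.3771]
orientation: [-3.131, 0.258, 0.002]
force: [-7.4, 0.7, 1.1]
opening: 0.0435
gripper_force: 30.0
```

Run:
```python
from h import *
st();I=np.mean([read_camera('scene')[0] for _ in range(6)],0).astype(np.uint8);st();np.savez('s3.npz',I=I)
s=6;A=rect('scene',I,-75,30,-10,80,s)[...,::-1].copy()
for z in range(-10,80,10): cv2.putText(A,str(z),(0,int((80-z)*s)),0,.4,(0,0,255));cv2.line(A,(0,int((80-z)*s)),(8,int((80-z)*s)),(0,0,255),1)
for x in range(-70,30,10): cv2.line(A,((x+75)*s,0),((x+75)*s,8),(0,200,0),2)
cv2.imwrite('pics/hk4.png',A)
```

```text
t 8.95 grasp mount mm [-73.85   0.    35.15] F mount [-7.42 -0.53  1.11] M [ 0.21  1.1  -0.06] open 0.0435
t 9.25 grasp mount mm [-7.385e+01 -2.000e-02  3.513e+01] F mount [-6.96 -0.13 -1.21] M [ 0.21  1.09 -0.07] open 0.0442
```

View pics/hk4.png

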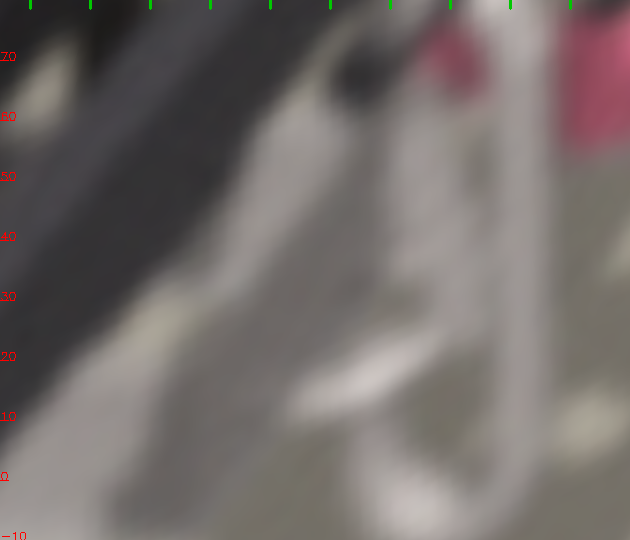

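The picture shows the gate swung in, its lower end at px (455,310), about 2 mm short of the spine at x≈500. The eye's near bar runs across the nose from (290,410) to (430,340). One millimetre more, then I feel downwards.

Request:
servo_tool(increments=[{"slide":[0.5,0,0],"dr":[0,0,0],"jaw":1},{"slide":[1,0,0],"dr":[0,0,0],"jaw":1},{"slide":[1,0,0.8],"dr":[0,0,0],"jaw":1},{"slide":[1,0,1.6],"dr":[0,0,0],"jaw":1},{"slide":[1,0,2.4],"dr":[0,0,0],"jaw":1},{"slide":[1,0,2.4],"dr":[0,0,0],"jaw":1}])

```text
t: 9.85
tool_pos: [0.5622, -0.1555, 0.3752]
orientation: [3.131, -0.258, 0.003]
force: [0.2, -0.1, -1.7]
opening: 0.0435
gripper_force: 30.0
```

```bash
python3 -c "
from h import *
st()"
```

```text
t 9.85 grasp mount mm [-7.162e+01 -2.000e-02  3.319e+01] F mount [ 0.19 -0.02 -1.71] M [-0.01 -0.01  0.02] open 0.0435
```

Request:
servo_tool(increments=[{"slide":[0,0,1.5],"dr":[0,0,0],"jaw":1},{"slide":[0,0,3],"dr":[0,0,0],"jaw":1},{"slide":[0,0,4.5],"dr":[0,0,0],"jaw":1},{"slide":[0,0,6],"dr":[0,0,0],"jaw":1},{"slide":[0,0,6],"dr":[0,0,0],"jaw":1}])

```text
t: 10.35
tool_pos: [0.5618, -0.1554, 0.3686]
orientation: [-3.131, 0.258, 0.001]
force: [0.1, -0.6, -1.3]
opening: 0.0443
gripper_force: 30.0
```

```bash
python3 -c "
from h import *
st()"
```

```text
t 10.35 grasp mount mm [-7.247e+01  2.000e-02  2.662e+01] F mount [ 0.21 -0.53 -1.26] M [0.1  0.03 0.01] open 0.0443
```

Request:
servo_tool(increments=[{"slide":[0,0,2],"dr":[0,0,0],"jaw":1},{"slide":[0,0,4],"dr":[0,0,0],"jaw":1},{"slide":[0,0,6],"dr":[0,0,0],"jaw":1},{"slide":[0,0,8],"dr":[0,0,0],"jaw":1},{"slide":[0,0,9],"dr":[0,0,0],"jaw":1},{"slide":[0,0,9],"dr":[0,0,0],"jaw":1}])

```text
t: 10.95
tool_pos: [0.5617, -0.1554, 0.3597]
orientation: [-3.131, 0.258, 0.001]
force: [0.5, 0.4, -1.0]
opening: 0.0438
gripper_force: 30.0
```

Run:
```python
from h import *
from scipy.optimize import least_squares
st();s=read_state();print(s['q'],s['tool_pos'],s['orientation'])
# planar arm fit from the poses so far
Q=np.array([[-1.2404,.13107,1.48915,1.5230],[-.149096,-.10437,1.886563,1.358959],[-.378393,-.068554,1.72331,1.489783],[*s['q'][[0,1,2,4]]]])
P=np.array([[.24231,-.54868,.40381],[.491955,-.022143,.317489],[.502572,-.144597,.387185],s['tool_pos']])
def res(p):
    a,h,L1,L2,e,b,d=p;o=[]
    for q,x in zip(Q,P):
        f=q[1]+q[2];t=f+q[3]
        r=a+L1*np.sin(q[1])+L2*np.sin(f)+e*np.cos(f)+d*np.sin(t);z=h+L1*np.cos(q[1])+L2*np.cos(f)-e*np.sin(f)+d*np.cos(t)
        o+=[r*np.cos(q[0])-b*np.sin(q[0])-x[0],r*np.sin(q[0])+b*np.cos(q[0])-x[1],z-x[2]]
    return np.r_[np.array(o)*1000,.01*(p[[0,3,4,6]]-[0,.4,0,.1])*10]
r=least_squares(res,[0,.35,.4,.4,0,.05,.1]);print(r.x,np.abs(r.fun).max());p=r.x
# required q for pitch phi about bow
a,h,L1,L2,e,b,d=p
for ph in np.radians([0,20,40,50,60,70,80,90]):
    Rg=Rt(YAW,ph).as_matrix();bow=mt(-1,0,4);g=bow-Rg[:,0]*.072-Rg[:,2]*.0074;tcp=g-Rg[:,2]*.167
    rr=np.sqrt(tcp[0]**2+tcp[1]**2-b*b);t=np.pi-ph
    def f(x): 
        F=x[0]+x[1];return [a+L1*np.sin(x[0])+L2*np.sin(F)+e*np.cos(F)+d*np.sin(t)-rr,h+L1*np.cos(x[0])+L2*np.cos(F)-e*np.sin(F)+d*np.cos(t)-tcp[2]]
    y=least_squares(f,[0,1.8]);print(round(np.degrees(ph)),np.round(tcp,3),np.round(y.x,2),'q5',round(t-y.x.sum(),2),y.cost<1e-8)
```

```text
t 10.95 grasp mount mm [-7.248e+01  2.000e-02  1.767e+01] F mount [ 0.39  0.51 -0.99] M [ 0.05  0.07 -0.05] open 0.0438
[-3.57824970e-01  1.09134596e-01  1.59380653e+00 -4.03515997e-06
  1.43902353e+00  1.37714200e+00] [ 0.56174711 -0.15538798  0.3596679 ] [-3.13091748e+00  2.57580315e-01  5.63958814e-04]
[1.93601168e-05 3.19027392e-01 3.69098695e-01 5.53387818e-01
 6.16428503e-02 5.12193892e-02 1.92242583e-01] 0.07130019632675677
0 [ 0.561 -0.155  0.353] [0.11 1.6 ] q5 1.43 True
20 [ 0.507 -0.146  0.318] [-0.18  1.98] q5 1.0 True
40 [ 0.467 -0.14   0.266] [-0.38  2.3 ] q5 0.52 True
50 [ 0.455 -0.138  0.236] [-0.4   2.43] q5 0.24 True
60 [ 0.448 -0.137  0.204] [-0.33  2.51] q5 -0.09 True
70 [ 0.446 -0.136  0.171] [-0.13  2.52] q5 -0.48 True
80 [ 0.45  -0.137  0.138] [0.16 2.46] q5 -0.88 True
90 [ 0.46  -0.139  0.107] [0.46 2.35] q5 -1.24 True
```

```bash
cat >> h.py <<'E'
def about(bow,ph,s=None):
    Rg=Rt(YAW,ph);M=Rg.as_matrix();return go(bow-M[:,0]*.072-M[:,2]*.0074,Rg,s)
E
python3 - <<'E'
from h import *
s=read_state();b=mt(1,0,8)
for d in range(0,46,3):
    a,c=about(b if d else mt(1,0,8),np.radians(d),s);print(d,a,c)
E
```

```text
0 [1.4 0.  2.3] [-0.  0. -0.]
3 [-7.6  0.   6.3] [-0.     0.053 -0.   ]
6 [-16.4   0.   10.8] [-0.     0.105 -0.   ]
9 [-25.    0.   15.7] [-0.     0.157 -0.   ]
12 [-33.3   0.   21.1] [-0.    0.21 -0.  ]
15 [-41.3   0.   26.9] [-0.     0.262 -0.   ]
18 [-48.9   0.   33.1] [ 0.     0.315 -0.   ]
21 [-56.3   0.   39.7] [ 0.     0.367 -0.   ]
24 [-63.3   0.   46.7] [ 0.     0.419 -0.   ]
27 [-69.9   0.   54. ] [ 0.     0.472 -0.   ]
30 [-76.1   0.   61.7] [ 0.     0.524 -0.   ]
33 [-81.9   0.1  69.6] [ 0.     0.576 -0.   ]
36 [-87.3   0.1  77.9] [ 0.     0.629 -0.   ]
39 [-92.3   0.1  86.5] [ 0.     0.681 -0.   ]
42 [-96.7   0.1  95.3] [ 0.     0.733 -0.   ]
45 [-1.008e+02  1.000e-01  1.043e+02] [ 0.     0.786 -0.   ]
```

Tilt about the bow to 24° first, then check forces.

Request:
servo_tool(increments=[{"slide":[1.4,0,2.3],"dr":[0,0,0],"jaw":1},{"slide":[-7.6,0,6.3],"dr":[0,0.053,0],"jaw":1},{"slide":[-16.4,0,10.8],"dr":[0,0.105,0],"jaw":1},{"slide":[-25,0,15.7],"dr":[0,0.157,0],"jaw":1},{"slide":[-33.3,0,21.1],"dr":[0,0.21,0],"jaw":1},{"slide":[-41.3,0,26.9],"dr":[0,0.262,0],"jaw":1},{"slide":[-48.9,0,33.1],"dr":[0,0.315,0],"jaw":1},{"slide":[-56.3,0,39.7],"dr":[0,0.367,0],"jaw":1},{"slide":[-63.3,0,46.7],"dr":[0,0.419,0],"jaw":1},{"slide":[-63.3,0,46.7],"dr":[0,0.419,0],"jaw":1}])

```text
t: 11.95
tool_pos: [0.4981, -0.1447, 0.3117]
orientation: [3.031, -0.25, 0.642]
force: [-1.0, -0.1, -2.2]
opening: 0.0436
gripper_force: 30.0
```

Run:
```python
from h import *
st();s=read_state();print(s['q'])
for d in (24,28,32,36,40,44,48):
    print(d,*about(mt(1,0,8),np.radians(d),s))
```

```text
t 11.95 grasp mount mm [-69.32   0.23 -16.01] F mount [-0.94 -0.31 -2.25] M [ 0.13  0.33 -0.01] open 0.0436
[-0.41984493 -0.2304928   2.04026797  0.1286937   0.93070126  1.25960124]
24 [ 1.7  0.2 -0.7] [-0.     0.002 -0.001]
28 [-10.2   0.2   4.7] [-0.     0.071 -0.001]
32 [-21.8   0.2  11. ] [-0.     0.141 -0.001]
36 [-32.9   0.2  18.1] [-0.     0.211 -0.001]
40 [-43.5   0.2  25.9] [-0.     0.281 -0.001]
44 [-53.5   0.2  34.5] [-0.     0.351 -0.001]
48 [-62.9   0.3  43.7] [-0.     0.42  -0.001]
```

Request:
servo_tool(increments=[{"slide":[1.7,0.2,-0.7],"dr":[0,0.002,0],"jaw":1},{"slide":[-4.3,0.2,2],"dr":[0,0.036,0],"jaw":1},{"slide":[-10.2,0.2,4.7],"dr":[0,0.071,0],"jaw":1},{"slide":[-16,0.2,7.8],"dr":[0,0.106,0],"jaw":1},{"slide":[-21.8,0.2,11],"dr":[0,0.141,0],"jaw":1},{"slide":[-27.4,0.2,14.5],"dr":[0,0.176,0],"jaw":1},{"slide":[-32.9,0.2,18.1],"dr":[0,0.211,0],"jaw":1},{"slide":[-38.2,0.2,22],"dr":[0,0.246,0],"jaw":1},{"slide":[-43.5,0.2,25.9],"dr":[0,0.281,0],"jaw":1},{"slide":[-48.5,0.2,30.2],"dr":[0,0.316,0],"jaw":1},{"slide":[-53.5,0.2,34.5],"dr":[0,0.351,0],"jaw":1},{"slide":[-53.5,0.2,34.5],"dr":[0,0.351,0],"jaw":1},{"slide":[-53.5,0.2,34.5],"dr":[0,0.351,0],"jaw":1}])

```text
t: 13.25
tool_pos: [0.4655, -0.1397, 0.2607]
orientation: [2.847, -0.234, 1.152]
force: [-0.9, 0.2, -0.8]
opening: 0.0439
gripper_force: 30.0
```

Run:
```python
from h import *
st();s=read_state();print(s['q'])
Rg=Rt(YAW,np.radians(44))
# die pivots in the pads; tool pitch stays. grasp point in die: (0,0,22.4) -> rel bow (-72,+7.4)
for d in (44,48,52,56,60,64,68,72,76,80,84):
    r=np.radians(d);M=Rt(YAW,r).as_matrix();print(d,*go(mt(1,0,8)-M[:,0]*.072-M[:,2]*.0074,Rg,s))
```

```text
t 13.25 grasp mount mm [-53.77  -0.24 -34.29] F mount [-0.88  0.11 -0.77] M [ 0.1   0.52 -0.01] open 0.0439
[-0.48450105 -0.3924843   2.34018126  0.47622946  0.49878446  0.91133371]
44 [-3.  -0.2  0.2] [ 0.    -0.001 -0.   ]
48 [-3.4 -0.2  5.3] [ 0.    -0.001 -0.   ]
52 [-3.4 -0.2 10.3] [ 0.    -0.001 -0.   ]
56 [-3.  -0.2 15.4] [ 0.    -0.001 -0.   ]
60 [-2.3 -0.2 20.4] [ 0.    -0.001 -0.   ]
64 [-1.2 -0.2 25.3] [ 0.    -0.001 -0.   ]
68 [ 0.2 -0.2 30.1] [ 0.    -0.001 -0.   ]
72 [ 1.9 -0.2 34.9] [ 0.    -0.001 -0.   ]
76 [ 4.  -0.2 39.5] [ 0.    -0.001 -0.   ]
80 [ 6.3 -0.2 44. ] [ 0.    -0.001 -0.   ]
84 [ 9.  -0.2 48.2] [ 0.    -0.001 -0.   ]
```

Run:
```python
from h import *
st();s=read_state();print(s['q'])
Rg=Rt(YAW,np.radians(44))
for d in range(44,90,4):
    r=np.radians(d);M=Rt(YAW,r).as_matrix();print(d,*go(mt(1,0,4)-M[:,0]*.072-M[:,2]*.0074,Rg,s)[:1])
```

```text
t 13.25 grasp mount mm [-53.77  -0.24 -34.29] F mount [-0.88  0.11 -0.77] M [ 0.1   0.52 -0.01] open 0.0439
[-0.48450105 -0.3924843   2.34018126  0.47622946  0.49878446  0.91133371]
44 [-5.8 -0.2  3.1]
48 [-6.1 -0.2  8.1]
52 [-6.1 -0.2 13.2]
56 [-5.8 -0.2 18.2]
60 [-5.1 -0.2 23.2]
64 [-4.  -0.2 28.2]
68 [-2.6 -0.2 33. ]
72 [-0.9 -0.2 37.8]
76 [ 1.2 -0.2 42.4]
80 [ 3.5 -0.2 46.8]
84 [ 6.2 -0.2 51.1]
88 [ 9.2 -0.2 55.2]
```

Request:
servo_tool(increments=[{"slide":[-2,0,0.2],"dr":[0,0,0],"jaw":1},{"slide":[-3,0,0.2],"dr":[0,0,0],"jaw":1},{"slide":[-3,0,0.2],"dr":[0,0,0],"jaw":1}], force=8)

```text
t: 13.55
tool_pos: [0.4631, -0.1393, 0.2579]
orientation: [2.846, -0.234, 1.153]
force: [0.7, -0.1, -1.3]
opening: 0.0445
gripper_force: 8.0
```

Run:
```python
from h import *
st();s=read_state();print(s['q'],s['gripper_force'])
Rg=Rt(YAW,np.radians(44))
for d in range(44,90,4):
    r=np.radians(d);M=Rt(YAW,r).as_matrix();print(d,*go(mt(1,0,4)-M[:,0]*.072-M[:,2]*.0074,Rg,s)[:1])
```

```text
t 13.55 grasp mount mm [-56.16  -0.2  -37.02] F mount [ 0.75  0.03 -1.29] M [0.12 0.48 0.01] open 0.0445
[-0.48649798 -0.39634775  2.34878879  0.48302875  0.4948155   0.90291004] 7.999430447816849
44 [-2.1 -0.2  2.8]
48 [-2.4 -0.2  7.8]
52 [-2.4 -0.2 12.9]
56 [-2.1 -0.2 17.9]
60 [-1.4 -0.2 22.9]
64 [-0.3 -0.2 27.9]
68 [ 1.1 -0.2 32.7]
72 [ 2.8 -0.2 37.5]
76 [ 4.9 -0.2 42.1]
80 [ 7.2 -0.2 46.6]
84 [ 9.9 -0.2 50.8]
88 [12.9 -0.2 54.9]
```

Request:
servo_tool(increments=[{"slide":[-2,0,2.8],"dr":[0,0,0],"jaw":1},{"slide":[-2.3,0,5.3],"dr":[0,0,0],"jaw":1},{"slide":[-2.4,0,7.8],"dr":[0,0,0],"jaw":1},{"slide":[-2.4,0,10.3],"dr":[0,0,0],"jaw":1},{"slide":[-2.4,0,12.9],"dr":[0,0,0],"jaw":1},{"slide":[-2.3,0,15.4],"dr":[0,0,0],"jaw":1},{"slide":[-2.1,0,17.9],"dr":[0,0,0],"jaw":1},{"slide":[-2.1,0,17.9],"dr":[0,0,0],"jaw":1}])

```text
t: 14.35
tool_pos: [0.474, -0.1411, 0.2434]
orientation: [2.846, -0.234, 1.154]
force: [0.7, 0.1, 0.3]
opening: 0.044
gripper_force: 8.0
```

Run:
```python
from h import *
st();s=read_state();print(s['q'],s['gripper_force'])
Rg=Rt(YAW,np.radians(44))
for d in range(56,94,4):
    r=np.radians(d);M=Rt(YAW,r).as_matrix();print(d,*go(mt(1,0,4)-M[:,0]*.072-M[:,2]*.0074,Rg,s)[:1])
```

```text
t 14.35 grasp mount mm [-45.02  -0.26 -51.49] F mount [0.71 0.27 0.33] M [0.06 0.25 0.01] open 0.044
[-0.47673759 -0.3252408   2.32692439  0.51810934  0.44692024  0.86814094] 7.999849319458008
56 [ 0.1 -0.2 -0.2]
60 [ 0.8 -0.2  4.8]
64 [ 1.8 -0.2  9.7]
68 [ 3.2 -0.2 14.6]
72 [ 4.9 -0.2 19.3]
76 [ 7.  -0.2 23.9]
80 [ 9.4 -0.2 28.4]
84 [12.  -0.2 32.7]
88 [15.  -0.2 36.8]
92 [18.3 -0.2 40.6]
```

Contact is gentle, about 1.5 N. I continue the arc.

Request:
servo_tool(increments=[{"slide":[0.4,0,2.4],"dr":[0,0,0],"jaw":1},{"slide":[0.8,0,4.8],"dr":[0,0,0],"jaw":1},{"slide":[1.3,0,7.3],"dr":[0,0,0],"jaw":1},{"slide":[1.8,0,9.7],"dr":[0,0,0],"jaw":1},{"slide":[2.5,0,12.2],"dr":[0,0,0],"jaw":1},{"slide":[3.2,0,14.6],"dr":[0,0,0],"jaw":1},{"slide":[4,0,17],"dr":[0,0,0],"jaw":1},{"slide":[4.9,0,19.3],"dr":[0,0,0],"jaw":1},{"slide":[4.9,0,19.3],"dr":[0,0,0],"jaw":1}])

```text
t: 15.25
tool_pos: [0.4907, -0.1438, 0.2329]
orientation: [2.846, -0.234, 1.153]
force: [0.2, 0.0, 0.3]
opening: 0.0436
gripper_force: 8.0
```

Run:
```python
from h import *
st();s=read_state();print(s['q'],s['gripper_force'])
Rg=Rt(YAW,np.radians(44))
for d in range(72,94,4):
    r=np.radians(d);M=Rt(YAW,r).as_matrix();print(d,*go(mt(1,0,4)-M[:,0]*.072-M[:,2]*.0074,Rg,s)[:1])
```

```text
t 15.25 grasp mount mm [-28.16  -0.22 -62.05] F mount [0.16 0.07 0.34] M [ 0.1   0.24 -0.1 ] open 0.0436
[-0.46285457 -0.24404952  2.28584199  0.54492216  0.4062781   0.84519776] 8.000109940767288
72 [ 0.1 -0.2  0. ]
76 [ 2.2 -0.2  4.6]
80 [ 4.6 -0.2  9.1]
84 [ 7.2 -0.2 13.4]
88 [10.2 -0.2 17.5]
92 [13.5 -0.2 21.3]
```

Request:
servo_tool(increments=[{"slide":[1.1,0,2.3],"dr":[0,0,0],"jaw":1},{"slide":[2.2,0,4.6],"dr":[0,0,0],"jaw":1},{"slide":[3.4,0,6.8],"dr":[0,0,0],"jaw":1},{"slide":[4.6,0,9.1],"dr":[0,0,0],"jaw":1},{"slide":[5.9,0,11.2],"dr":[0,0,0],"jaw":1},{"slide":[7.2,0,13.4],"dr":[0,0,0],"jaw":1},{"slide":[8.7,0,15.4],"dr":[0,0,0],"jaw":1},{"slide":[8.7,0,15.4],"dr":[0,0,0],"jaw":1},{"slide":[8.7,0,15.4],"dr":[0,0,0],"jaw":1}])

```text
t: 16.15
tool_pos: [0.5073, -0.1465, 0.2279]
orientation: [2.846, -0.234, 1.153]
force: [0.4, -0.3, 0.0]
opening: 0.0441
gripper_force: 8.0
```

Run:
```python
from h import *
st();I,D=read_camera('scene');np.savez('s4.npz',I=I,D=D)
cv2.imwrite('pics/s4.png',cv2.resize(I[200:370,270:440],None,fx=3.5,fy=3.5,interpolation=cv2.INTER_CUBIC)[...,::-1])
print(proj('scene',np.array([mt(0,0,0),mt(0,0,-70),mt(0,0,-120)])))
```

```text
t 16.15 grasp mount mm [-11.35  -0.18 -67.01] F mount [ 0.46 -0.22  0.  ] M [ 0.07  0.38 -0.05] open 0.0441
[[348.95097227 297.50586496]
 [348.57341457 323.27790142]
 [348.31923728 340.62800851]]
```

View pics/s4.png

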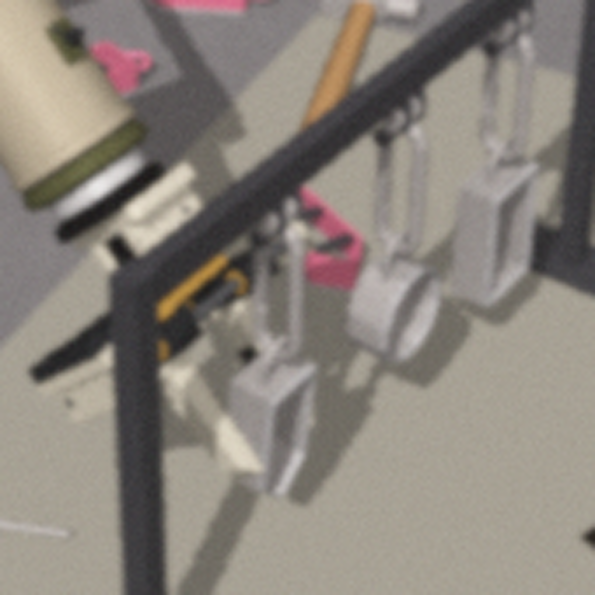

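The die (square end at crop px (275,370), tip at (270,495)) hangs almost vertically from the free hook by its eye, and the gate is upright at (262,300). I release, wait, then back out.

Request:
servo_tool(increments=[{"slide":[0,0,0],"dr":[0,0,0],"jaw":0.45},{"slide":[0,0,0],"dr":[0,0,0],"jaw":0.35},{"slide":[0,0,0],"dr":[0,0,0],"jaw":0.2},{"slide":[0,0,0],"dr":[0,0,0],"jaw":0.1},{"slide":[0,0,0],"dr":[0,0,0],"jaw":0.05},{"slide":[0,0,0],"dr":[0,0,0],"jaw":0.05},{"slide":[0,0,-10],"dr":[0,0,0],"jaw":0.05},{"slide":[0,0,-25],"dr":[0,0,0],"jaw":0.05},{"slide":[0,0,-45],"dr":[0,0,0],"jaw":0.05},{"slide":[0,0,-65],"dr":[0,0,0],"jaw":0.05},{"slide":[0,0,-85],"dr":[0,0,0],"jaw":0.05},{"slide":[0,0,-100],"dr":[0,0,0],"jaw":0.05},{"slide":[0,0,-100],"dr":[0,0,0],"jaw":0.05}])

```text
t: 17.5
tool_pos: [0.4385, -0.1354, 0.3017]
orientation: [2.843, -0.234, 1.158]
force: [0.5, -0.3, 0.5]
opening: 0.0882
gripper_force: 0.0
```

Request:
servo_tool(increments=[{"slide":[0,0,0],"dr":[0,0,0],"jaw":0.05},{"slide":[0,0,0],"dr":[0,0,0],"jaw":0.05},{"slide":[0,0,0],"dr":[0,0,0],"jaw":0.05},{"slide":[0,0,0],"dr":[0,0,0],"jaw":0.05},{"slide":[0,0,0],"dr":[0,0,0],"jaw":0.05},{"slide":[0,0,0],"dr":[0,0,0],"jaw":0.05},{"slide":[0,0,0],"dr":[0,0,0],"jaw":0.05},{"slide":[0,0,0],"dr":[0,0,0],"jaw":0.05},{"slide":[0,0,0],"dr":[0,0,0],"jaw":0.05},{"slide":[0,0,0],"dr":[0,0,0],"jaw":0.05},{"slide":[0,0,0],"dr":[0,0,0],"jaw":0.05},{"slide":[0,0,0],"dr":[0,0,0],"jaw":0.05},{"slide":[0,0,0],"dr":[0,0,0],"jaw":0.05},{"slide":[0,0,0],"dr":[0,0,0],"jaw":0.05},{"slide":[0,0,0],"dr":[0,0,0],"jaw":0.05},{"slide":[0,0,0],"dr":[0,0,0],"jaw":0.05},{"slide":[0,0,0],"dr":[0,0,0],"jaw":0.05},{"slide":[0,0,0],"dr":[0,0,0],"jaw":0.05},{"slide":[0,0,0],"dr":[0,0,0],"jaw":0.05},{"slide":[0,0,0],"dr":[0,0,0],"jaw":0.05}])

```text
t: 19.5
tool_pos: [0.4386, -0.1352, 0.2998]
orientation: [2.846, -0.234, 1.153]
force: [0.6, 0.0, 0.5]
opening: 0.0883
gripper_force: 0.0
```

```bash
cat > mot.py <<'E'
from h import *
st();F=[]
for _ in range(12):
    I,D=read_camera('scene');F.append(I[295:350,330:365].astype(float).mean(2))
F=np.array(F);n=np.std(F,0)
print('mean temporal std in die box',n.mean(),'max',np.sort(n.ravel())[-20:].mean())
# die extents by depth in scene
W=world('scene',D);m=np.zeros((480,640),bool);m[295:350,330:365]=1
q=(W-SEAT)*1000;x=q@EX;y=q@EY;z=q@EZ;m&=(abs(x)<40)&(abs(y)<30)&(z<-15)&(z>-140)
for a in range(-20,-130,-15):
    k=m&(abs(z-a)<8)
    if k.sum()>2: print(a,k.sum(),np.round([x[k].mean(),y[k].mean()],1))
E
python3 mot.py
```

```text
t 19.50 grasp mount mm [-80.99  -0.22   4.87] F mount [0.57 0.11 0.54] M [0.07 0.32 0.06] open 0.0883
mean temporal std in die box 1.5384432242380721 max 2.5468290326046774
-20 208 [ 4.8 -6.6]
-35 98 [  5.8 -13.9]
-50 122 [ 6.5 -7.7]
-65 131 [ 4.8 -4.3]
-80 139 [ 5.  -2.8]
-95 126 [6.1 3.9]
-110 93 [9.8 4.5]
```

Request:
servo_tool(increments=[{"slide":[0,0,-10],"dr":[0,0,0],"jaw":0.05},{"slide":[0,0,-20],"dr":[0,0,0],"jaw":0.05},{"slide":[0,0,-20],"dr":[0,0,0],"jaw":0.05},{"slide":[0,0,-20],"dr":[0,0,0],"jaw":0.05},{"slide":[0,0,-20],"dr":[0,0,0],"jaw":0.05},{"slide":[0,0,-20],"dr":[0,0,0],"jaw":0.05},{"slide":[0,0,-20],"dr":[0,0,0],"jaw":0.05},{"slide":[0,0,-20],"dr":[0,0,0],"jaw":0.05},{"slide":[0,0,-20],"dr":[0,0,0],"jaw":0.05},{"slide":[0,0,-20],"dr":[0,0,0],"jaw":0.05},{"slide":[0,0,-20],"dr":[0,0,0],"jaw":0.05},{"slide":[0,0,-20],"dr":[0,0,0],"jaw":0.05},{"slide":[0,0,-20],"dr":[0,0,0],"jaw":0.05},{"slide":[0,0,-20],"dr":[0,0,0],"jaw":0.05},{"slide":[0,0,-20],"dr":[0,0,0],"jaw":0.05},{"slide":[0,0,-20],"dr":[0,0,0],"jaw":0.05},{"slide":[0,0,-20],"dr":[0,0,0],"jaw":0.05},{"slide":[0,0,-20],"dr":[0,0,0],"jaw":0.05},{"slide":[0,0,-20],"dr":[0,0,0],"jaw":0.05},{"slide":[0,0,-20],"dr":[0,0,0],"jaw":0.05}])

```text
t: 22.1
tool_pos: [0.4248, -0.1329, 0.3141]
orientation: [2.846, -0.234, 1.153]
force: [0.2, -0.7, 0.4]
opening: 0.0883
gripper_force: 0.0
```

Request:
servo_tool(increments=[{"slide":[0,0,0],"dr":[0,0,0],"jaw":0.05},{"slide":[0,0,0],"dr":[0,0,0],"jaw":0.05},{"slide":[0,0,0],"dr":[0,0,0],"jaw":0.05},{"slide":[0,0,0],"dr":[0,0,0],"jaw":0.05},{"slide":[0,0,0],"dr":[0,0,0],"jaw":0.05},{"slide":[0,0,0],"dr":[0,0,0],"jaw":0.05},{"slide":[0,0,0],"dr":[0,0,0],"jaw":0.05},{"slide":[0,0,0],"dr":[0,0,0],"jaw":0.05},{"slide":[0,0,0],"dr":[0,0,0],"jaw":0.05},{"slide":[0,0,0],"dr":[0,0,0],"jaw":0.05},{"slide":[0,0,0],"dr":[0,0,0],"jaw":0.05},{"slide":[0,0,0],"dr":[0,0,0],"jaw":0.05},{"slide":[0,0,0],"dr":[0,0,0],"jaw":0.05},{"slide":[0,0,0],"dr":[0,0,0],"jaw":0.05},{"slide":[0,0,0],"dr":[0,0,0],"jaw":0.05},{"slide":[0,0,0],"dr":[0,0,0],"jaw":0.05},{"slide":[0,0,0],"dr":[0,0,0],"jaw":0.05},{"slide":[0,0,0],"dr":[0,0,0],"jaw":0.05},{"slide":[0,0,0],"dr":[0,0,0],"jaw":0.05},{"slide":[0,0,0],"dr":[0,0,0],"jaw":0.05}])

```text
t: 24.1
tool_pos: [0.4248, -0.1329, 0.3141]
orientation: [2.846, -0.234, 1.153]
force: [-0.7, 0.4, 0.7]
opening: 0.0882
gripper_force: 0.0
```

```bash
python3 mot.py
python3 - <<'E'
from h import *
I=np.mean([read_camera('scene')[0] for _ in range(5)],0).astype(np.uint8)
ref=[np.load('s1.npz')['I'],np.load('scene0.npz')['I'],np.load('s3.npz')['I'],I]
for k,X in enumerate(ref):
    A=rect('scene',X,-40,40,-15,85,4);g=A.astype(float)[...,0]-A[...,2]
    for z in(46,34): print(['s1 shut','s0 shut','s3 open','now'][k],z,g[int((85-z-2)*4):int((85-z+2)*4)].mean(0)[64:150:8].astype(int))
E
```

```text
t 24.10 grasp mount mm [-94.92  -0.22  19.22] F mount [-0.77  0.24  0.71] M [0.09 0.37 0.01] open 0.0882
mean temporal std in die box 1.5460246370114563 max 2.5855383811118995
-20 209 [ 4.8 -7. ]
-35 85 [  5.5 -14.5]
-50 119 [ 6.3 -7.1]
-65 135 [ 5.4 -3.9]
-80 139 [ 4.4 -2.7]
-95 122 [6.3 2.5]
-110 93 [9.9 4.6]
s1 shut 46 [12 12 11 10  8  7  7  9 11 13 16]
s1 shut 34 [13 12 10  9  9  8  8  6  7  9 11]
s0 shut 46 [19 19 17 14 10  8  7  9 11 15 16]
s0 shut 34 [20 18 15 14 12  8  8  9 10 14 18]
s3 open 46 [9 8 6 6 6 7 7 8 8 8 9]
s3 open 34 [ 7  6  7  7  6  7  7  9 10 10 10]
now 46 [18 18 15 14 11  8  7  7  8 10 12]
now 34 [18 17 17 13 10  8  7  8  9 13 14]
```

The gate profile matches the shut reference (minimum at x≈-12), and the die is still and vertical. The gripper is well clear, so I hand in.

```bash
python3 -c "
from plant import *
print(close_job())"
```

```text
the job is handed in; nothing more can be done
None
```

I handed the job in at about 25 s: the pointed die hangs still by its eye on the free hook, the gate reads shut in the last camera check and the highest force I read while inserting was about 7.5 N. The hammer, awl and round die were not touched by any planned move, though I did not re-measure them, and no verdict came back.

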